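Hang the spanner up by its jaw

TASK

The big combination spanner lies flat on the bench. Pick it up by its open-jaw head, lift it clear, ease the grip so that the spanner swings down between the fingers and hangs straight down, still and clear of the bench and the stand, and clamp it again. Then put it away on the tool stand: shank between the two prongs, jaw head resting on top of them, ring end hanging down, and let go; leave the bolt, the nuts and the seal where they are.

Things in the scene. Friction and masses are not known exactly. Their poses are not given: they have to be found in the camera images.
- spanner_jaw (a point): Centre of the open-jaw head of a plain steel combination spanner, half-way through its thickness. Axes: y along the shank from ring end to jaw, x across the width, z normal to the flat faces (up as it lies). The rounded head is 52 mm wide along x and 10 mm thick, reaches 24 mm beyond this point and narrows 27 mm before it to the shank. Lying, this point is 5 mm above the bench.
- spanner_ring (a point): Centre of the spanner's ring end (40 mm across, 14 mm thick), 212 mm from the jaw point; the spanner ends 20 mm beyond it. Axes as for the jaw point.
- fork (a point): Midway between the two prongs of the fixed steel tool stand, 245 mm above the bench, at the height of their axes, where a tool should hang. x: along the prongs towards the column (the fork is open on the -x side, roughly facing the robot); y: across; z up. The prongs are level 8 mm bars, axes 20 mm either side (32 mm clear). With the spanner hung, its jaw point is about 23 mm above this point.
- bolt_m16: Steel bolt, 28x89x24 mm, lying on the bench; origin under its centre. Leave it alone.
- nut_0: Steel hexagon nut, 28 mm across, 13 mm high; origin under its centre. Leave it alone.
- nut_1: Another such nut. Leave it alone.
- shaft_seal: Flat black ring seal, 72 mm across, 10 mm high; origin under its centre. Leave it alone.
- spanner: The spanner: 256 mm long, shank 24 x 6 mm, about 0.31 kg; origin half-way along, on the face that lies on the bench, near the centre of mass; axes as for the jaw point. Pinched across the head at the jaw point, 90 N keeps it from turning between the fingers; as the grip eases it swings down bit by bit about the line through the fingers, hangs nearly plumb at 5 to 15 N and drops below about 4 N.
- tool_stand: The tool stand, firmly fixed; origin on the bench straight below the fork point, same axes. Its prongs run from a 66 mm wide block, whose face is 41 mm behind the fork point and whose top is 11 mm above it, to upturned tips 43 mm in front of it that rise 14 mm above it. The base plate is 12 mm thick, 130 mm wide, from 60 mm in front to 90 mm behind.
Mind the look-alikes: they are no part of the job. Of the things shaped like the tool_stand, the dark steel one is meant.

How it is judged:
By the outcome, as a careful person would: the job done as asked, in the order asked, and still so for the second after the job is handed in, with the robot touching nothing.
It also fails if it takes over 64 s, if anything falls off the work surface, if the arm or the gripper's body presses on something with over 40 N, if the wrist force passes 120 N, or if a joint passes its speed limit or range.

ROBOT

A 6-joint arm with a two-finger parallel gripper is mounted at the origin on a cart in front of the work surface, level with it; the furniture and walls round the work are solid. World frame = base frame: x ahead of the robot, y to its left, z up, the work surface at z = 0. Lengths are in mm, angles in rad, forces in N, time in s.
With the tool pointing down it reaches from about 350 to 775 mm from the base axis. Payload 7.3 kg.
Tool frame: the origin (TCP) lies at the very end of the fingers, on their centre line; the grasp point (between the pads) lies 19 mm behind it; z points along the fingers, y is the direction in which the jaws open and shut (so a half turn about z gives the same grasp; the last joint's range is limited). The gripper opens to 92 mm and grips with 3 to 60 N. Pads are 19 mm wide; open, the fingers measure 130 mm over their backs; the gripper's body (75 mm by 190 mm) begins 47 mm behind the grasp point.
Start: joints at [1.171, 0.342, 1.524, -0, 1.275, -0.146], TCP at [131.803, 508.205, 226.741] pointing down, gripper open.
Joint ranges: [-2.53, 2.53], [-0.77, 2.02], [0.04, 2.7], [-1, 4.14], [0.28, 2.66], [-3.11, 3.11]. Speed limits (rad/s): [2.57, 2.57, 3.14, 3.14, 3.14, 3.14].

INTERFACE

Orientations are given as a rotation vector (axis times angle).
In Python, from cell import * gives the robot as it stands.
- The arm moves only by the tool carry_out, never from a script. Its argument "deltas" is a list of rows, each a list of 3 entries, a list of its own where there are three numbers: the shift along the tool's x, y, z in mm, then the turn, a rotation vector about the tool's x, y, z in rad, then the closure, from 0 (fully open) to 1 (shut). A call has 1 to 10 rows; each row shifts and turns the pose as measured when the row begins, along the tool's axes as they then stand; what a row does not reach is not made up. A row lasts 1/12 s, in which the tool goes at most 41.7 mm and 7.16 degrees, less where a joint would pass 70% of its speed; a pose out of reach is approached as far as the arm can. A call is refused whole if a number of a shift passes 41.7 or a number of a turn 0.125, either way. A call with a gripper value outside its range is refused whole. The fingers move at their own pace and stop on an object; "squeeze" is the grip in N (left out, the last holds). Time passes only in rows, so rows that do not move let the fingers close. It gives the time, the measured TCP pose, the force and the opening at its end, in the units of the state.
- state(): the state, without advancing time (a new reading comes with each control period).
- get_image(name): name is "side" or "top" or "wrist"; returns the picture (420x560x3 uint8, blue, green, red); there is no depth.
- camera_params(name): a dict with "K" (3x3 intrinsics, pixels), "camera_from_world" (4x4, takes a point from world to camera coordinates). Camera axes: x right, y down, z forward; pixel columns grow to the right and rows downward; lengths in mm; the calibration is good to about 2 mm. The wrist camera is an equidistant fisheye: a pixel r from the principal point sees the ray r / f radians off the axis. A picture is of the moment at which its call begins: read the wrist's pose just before it. camera_params takes no time and is no camera call; for the wrist camera it gives the pose at the moment of the call.
- close_job(): hands the job in, once; it reports no verdict.
Trained networks look in the newest picture that a camera, given by its name, has taken for a name from the list of things; names that differ only in an ending like _2 or _b are one class to them, and where a whole thing is asked for, a point or a joint stands for the part that bears it (a point fixed in the world has none). Each returns a list of dicts, best first, with "conf" (0 to 1); they miss things now and then, are a little off and sometimes report something else, mostly with a low value. They report only what shows in the picture. A call takes as long as a camera call. They do not tell look-alikes from the thing itself.
- find_in(label, camera): "extent" ([left, top, width, height] in pixels, round what is visible of it).
- spot_point(label, camera): "point" ([column, row] in pixels: a listed point, or the origin of a listed thing).
The state is a dict: "time": time; "q": joint angles; "joint_velocities": joint speeds; "joint_torque": joint torques, N m; "tcp_pos": TCP position; "tool_rot": TCP orientation; "ft_force": force on the tool from outside, world axes, zero at the start; "ft_torque": the same for the moment, N m; "opening": opening from 0.0 (shut) to 1.0 (fully open).
Only numpy, scipy, OpenCV 4.12 (cv2) and the standard library are available. Lean on these libraries where they do the work, as an engineer would, in place of code of your own. Each camera call takes 0.05 s, during which the arm holds its last target. There are 200 camera calls.

## Working session

There is one attempt and no reset: what is moved stays moved. The work goes in short steps, Python scripts to look and compute and a tool call to move; the robot and the scene stay as the last step left them, time stands still between calls to the robot, and variables do not carry over. Pictures are saved under pics/ and viewed, about 8 in all and at most 12, crops included, and the job is handed in when it is done.

Besides the shell and the picture viewer there is one more tool, called after "Emit:" as name([rows], argument=value, ...), one row to a line, values as JSON. carry_out: Moves the arm, as the interface text tells. Its arguments: {"type":"object","properties":{"deltas":{"type":"array"},"squeeze":{"type":"number"}},"required":["deltas"]}

```bash
mkdir -p pics
cat > h.py <<'E'
from cell import *
import numpy as np, cv2
from scipy.spatial.transform import Rotation as R
def ray(cam,px,P=None):
    P=P or camera_params(cam); K=np.array(P["K"]); T=np.array(P["camera_from_world"])
    u=(px[0]-K[0,2])/K[0,0]; v=(px[1]-K[1,2])/K[1,1]
    if cam=="wrist":
        r=np.hypot(u,v); d=np.array([u/r*np.sin(r),v/r*np.sin(r),np.cos(r)]) if r>1e-9 else np.array([0,0,1.])
    else: d=np.array([u,v,1.]); d/=np.linalg.norm(d)
    return -T[:3,:3].T@T[:3,3], T[:3,:3].T@d
def onz(cam,px,z,P=None):
    o,d=ray(cam,px,P); return o+d*(z-o[2])/d[2]
def proj(cam,p,P=None):
    P=P or camera_params(cam); K=np.array(P["K"]); T=np.array(P["camera_from_world"])
    c=T[:3,:3]@np.asarray(p,float)+T[:3,3]
    if cam=="wrist":
        t=np.arctan2(np.hypot(c[0],c[1]),c[2]); n=np.hypot(c[0],c[1]); u=c[0]/n*t; v=c[1]/n*t
    else: u,v=c[0]/c[2],c[1]/c[2]
    return np.array([K[0,0]*u+K[0,2],K[1,1]*v+K[1,2]])
def tri(rays):
    A=0;b=0
    for o,d in rays:
        M=np.eye(3)-np.outer(d,d); A=A+M; b=b+M@o
    p=np.linalg.solve(A,b); return p,[float(np.linalg.norm((np.eye(3)-np.outer(d,d))@(p-o))) for o,d in rays]
E
python3 - <<'E'
from h import *
np.set_printoptions(precision=1,suppress=True)
a=get_image("top");b=get_image("side")
cv2.imwrite("pics/top.png",a);cv2.imwrite("pics/side.png",b)
for c in("top","side"):
  P=camera_params(c);print(c,ray(c,(280,210))[0],ray(c,(280,210))[1])
  for l in("spanner_jaw","spanner_ring","fork","tool_stand","spanner"):
    print(l,[(round(x["conf"],2),np.round(x["point"],1).tolist()) for x in spot_point(l,c)][:4])
    if c=="top": print([onz(c,x["point"],{"fork":245,"tool_stand":0}.get(l,5)) for x in spot_point(l,c)][:4])
print(state())
E
```

```text
top [ 419.    10.4 1455.4] [ 0.1 -0.  -1. ]
spanner_jaw [(0.57, [297.2, 181.4])]
[array([607.8, -73.3,   5. ])]
spanner_ring [(0.76, [293.5, 237.6]), (0.73, [374.1, 181.0])]
[array([399.9, -62.2,   5. ]), array([ 614. , -358.9,    5. ])]
fork [(0.92, [208.5, 183.3]), (0.68, [138.8, 231.1])]
[array([566.2, 214.2, 245. ]), array([415.8, 423.1, 245. ])]
tool_stand [(0.84, [159.1, 229.5]), (0.75, [374.8, 183.4]), (0.64, [218.4, 192.1])]
[array([422.1, 432.5,   0. ]), array([ 605.7, -362.8,    0. ]), array([563.8, 218. ,   0. ])]
spanner [(0.88, [294.2, 204.5])]
[array([521.8, -63.2,   5. ])]
side [  -37.3 -1093.3  1018.8] [ 0.4  0.7 -0.6]
spanner_jaw [(0.61, [262.4, 272.3]), (0.57, [325.6, 255.5]), (0.51, [238.8, 256.6])]
spanner_ring [(0.56, [261.1, 271.3])]
fork [(0.8, [209.1, 141.3]), (0.75, [267.8, 154.1])]
tool_stand [(0.92, [216.9, 194.2]), (0.81, [270.8, 219.5])]
spanner [(0.8, [296.6, 265.6])]
{'time': 0.85, 'q': array([ 1.2,  0.3,  1.5, -0. ,  1.3, -0.1]), 'joint_velocities': array([-0.,  0., -0., -0.,  0., -0.]), 'joint_torque': array([ -0. , -43.1, -24.4,   0.1,   0. ,  -0. ]), 'tcp_pos': array([131.8, 508.2, 226.8]), 'tool_rot': array([0.4, 3.1, 0. ]), 'ft_force': array([-1.2, -0.4,  0.3]), 'ft_torque': array([ 0., -0.,  0.]), 'opening': 0.9997447568485133}
```

View pics/top.png

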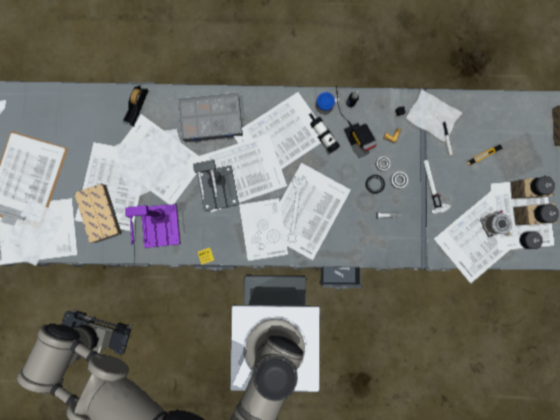

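View pics/side.png

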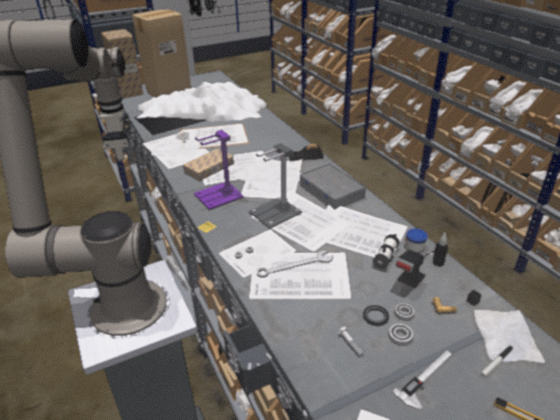

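Top view: the dark stand is near (215,185) and the purple look-alike near (155,225). The spanner runs from its ring at (293,238) to its jaw at about (300,180). Side view: ring at (262,272), jaw at (326,256), dark fork at about (268,154). I'll zoom in on both.

Run:
```python
from h import *
a=cv2.imread("pics/top.png")[150:260,180:330];b=cv2.imread("pics/side.png")[135:285,230:350]
A=cv2.resize(a,None,fx=4,fy=4,interpolation=2)[:,:450];B=cv2.resize(b,None,fx=2.9,fy=2.9,interpolation=2)
A=cv2.resize(a,(480,352),interpolation=2);B=cv2.resize(b,(320,400),interpolation=2)
C=np.zeros((400,800,3),np.uint8);C[:352,:480]=A;C[:,480:]=B;cv2.imwrite("pics/crop.png",C)
T=camera_params("top");S=camera_params("side")
print("jaw tri",tri([ray("top",(297.2,181.4)),ray("side",(325.6,255.5))]))
print("ring tri",tri([ray("top",(293.5,237.6)),ray("side",(261.1,271.3))]))
print("fork tri",tri([ray("top",(208.5,183.3)),ray("side",(267.8,154.1))]))
print(onz("side",(325.6,255.5),5),onz("side",(261.1,271.3),5),onz("side",(267.8,154.1),245),onz("side",(270.8,219.5),0))
```

```text
jaw tri (array([611.26202163, -74.98472812,   7.832203  ]), [4.222099521066155, 4.222099521066331])
ring tri (array([397.47574773, -60.38733011,  19.78186253]), [2.8379508409626273, 2.837950840962638])
fork tri (array([561.52716809, 214.12949447, 254.32340054]), [3.80234911967915, 3.8023491196790262])
[617.23614344 -73.35946587   5.        ] [401.23597513 -44.02903291   5.        ] [565.1551183  231.27935325 245.        ] [550.92566934 196.40601098   0.        ]
```

View pics/crop.png

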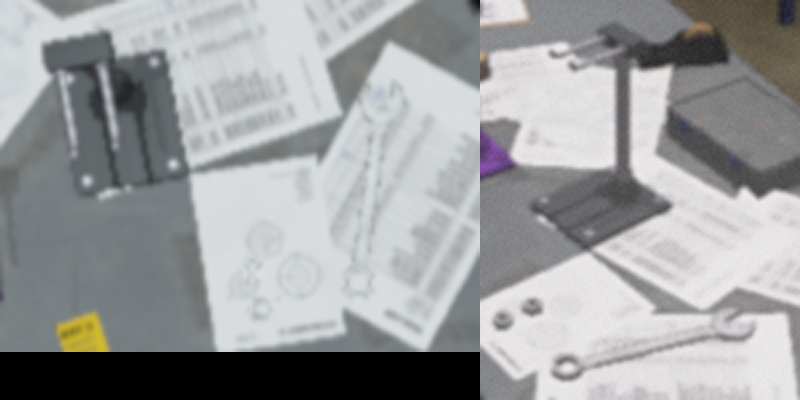

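The crops show the jaw at the far (+x) end, at about (299.7,180.6) in the top view, and the ring at about (292,238). The dark fork opens towards the robot, with its prongs about 0.15 rad left of +x. I'll go up and over, then look with the wrist camera.

Emit:
carry_out([
  [[0, 0, -40], [0, 0, 0], 0],
  [[0, 0, -40], [0, 0, 0], 0],
  [[0, 0, -40], [0, 0, 0], 0],
  [[0, 0, -40], [0, 0, 0], 0],
  [[0, 0, -20], [0, 0, 0], 0],
  [[-30, -27, 0], [0, 0, -0.05], 0],
  [[-30, -27, 0], [0, 0, -0.05], 0],
  [[-30, -27, 0], [0, 0, -0.05], 0],
  [[-30, -27, 0], [0, 0, -0.05], 0],
  [[-30, -27, 0], [0, 0, 0], 0],
])

```text
time: 1.68
tcp_pos: [258.5, 351.3, 414.2]
tool_rot: [-0.047, -3.141, 0.003]
ft_force: [-0.0, 0.9, -0.1]
opening: 1.003
```

Emit:
carry_out([
  [[-24, -32, 0], [0, 0, 0], 0],
  [[-24, -32, 0], [0, 0, 0], 0],
  [[-24, -32, 0], [0, 0, 0], 0],
  [[-24, -32, 0], [0, 0, 0], 0],
  [[-24, -32, 0], [0, 0, 0], 0],
  [[-24, -32, 0], [0, 0, 0], 0],
  [[-24, -32, 0], [0, 0, 0], 0],
  [[-24, -32, 0], [0, 0, 0], 0],
  [[-24, -32, 0], [0, 0, 0], 0],
  [[-24, -32, 0], [0, 0, 0], 0],
])

```text
time: 2.52
tcp_pos: [495.0, 7.8, 417.0]
tool_rot: [0.045, 3.135, 0.001]
ft_force: [1.4, 0.2, 0.3]
opening: 1.002
```

Run:
```python
from h import *
np.set_printoptions(precision=1,suppress=True)
P=camera_params("wrist");a=get_image("wrist");cv2.imwrite("pics/w1.png",a)
print(np.array(P["K"])); print(ray("wrist",(280,210),P)); print(R.from_rotvec(state()["tool_rot"]).as_matrix())
for l,z in(("spanner_jaw",5),("spanner_ring",5),("fork",245),("spanner",0),("tool_stand",0)):
    print(l,[(round(x["conf"],2),np.round(x["point"],1).tolist(),onz("wrist",x["point"],z,P)) for x in spot_point(l,"wrist")][:3])
```

```text
[[325.2   0.  281.3]
 [  0.  325.2 212.3]
 [  0.    0.    1. ]]
(array([412.2,  10.4, 574.2]), array([ 0.3, -0. , -1. ]))
[[-1.  0.  0.]
 [ 0.  1. -0.]
 [-0. -0. -1.]]
spanner_jaw [(0.53, [395.6, 193.6], array([562.6, 221.5,   5. ]))]
spanner_ring [(0.71, [243.2, 110.1], array([405.9, -55. ,   5. ])), (0.51, [106.9, 217.4], array([ 593.5, -351.7,    5. ]))]
fork [(0.97, [452.0, 244.4], array([564.1, 214.2, 245. ])), (0.55, [238.4, 166.7], array([466.3, -35.2, 245. ]))]
spanner [(0.71, [242.7, 165.9], array([505.5, -61.3,  -0. ]))]
tool_stand [(0.95, [393.1, 193.6], array([563.9, 218.3,   0. ])), (0.72, [489.6, 126.2], array([425. , 430.7,   0. ]))]
```

View pics/w1.png

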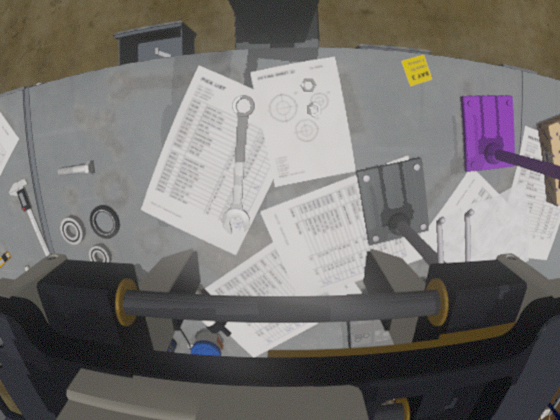

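Wrist view: ring at about (243,104) and jaw head at about (236,217). The nuts are at (308,85) and (313,110). The dark prong tips are at (442,220) and (470,212), with the prongs running down to about (437,262) and (467,262).

Run:
```python
from h import *
np.set_printoptions(precision=1,suppress=True)
P=camera_params("wrist")
a=cv2.imread("pics/w1.png");c1=cv2.resize(a[85:250,200:290],None,fx=3.6,fy=3.6,interpolation=2);c2=cv2.resize(a[150:270,350:490],None,fx=3.3,fy=3.3,interpolation=2)
C=np.zeros((594,790,3),np.uint8);C[:c1.shape[0],:c1.shape[1]]=c1;C[:c2.shape[0],326:326+c2.shape[1]]=c2;cv2.imwrite("pics/w1c.png",C)
for p,z in(((236,216),10),((236.5,215),5),((243,104.5),7),((442,220),259),((470,212),259),((437,262),249),((467,262),249),((308,85),13),((313,110),13)): print(p,onz("wrist",p,z,P))
f=[564.1,214.2,245]
for z in (0,245):print(proj("top",[564,216,z]),proj("side",[564,216,z]))
```

```text
(236, 216) [595. -75.  10.]
(236.5, 215) [594.7 -74.7   5. ]
(243, 104.5) [394.8 -51.9   7. ]
(442, 220) [525.4 189.9 259. ]
(470, 212) [517.1 227.3 259. ]
(437, 262) [583.  197.3 249. ]
(467, 262) [586.9 242.7 249. ]
(308, 85) [364.7  60.   13. ]
(313, 110) [408.1  67.6  13. ]
[219. 192.] [271.7 215.7]
[207.9 184. ] [269.5 156.1]
```

View pics/w1c.png

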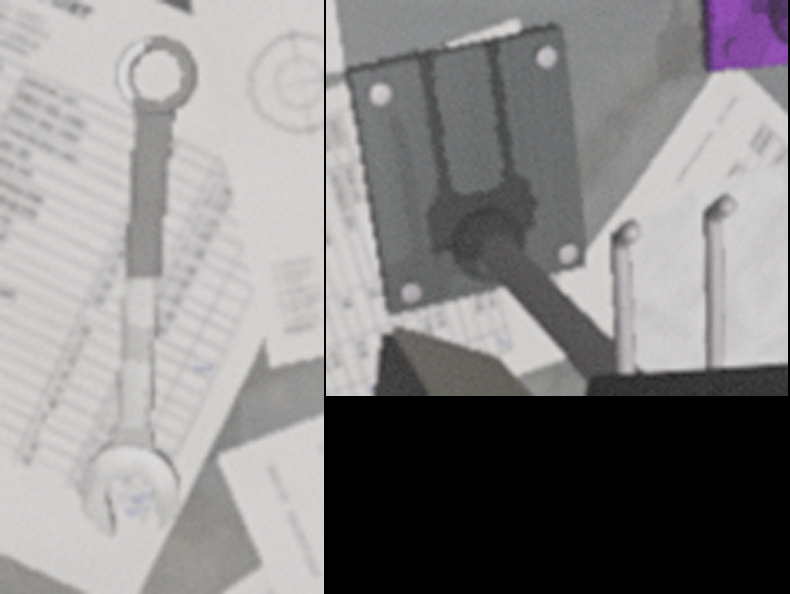

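Crop: ring centre (243.9,105.8) and jaw centre (236.1,221). The prong tip tops are at (441.5,221) and (470.6,212.7).

Run:
```python
from h import *
np.set_printoptions(precision=1,suppress=True)
P=camera_params("wrist")
w=lambda p,z: onz("wrist",p,z,P)
j=w((236.1,221.1),5);r=w((243.9,105.8),7);print("jaw",j,"ring",r,np.linalg.norm(j-r),"yaw",np.arctan2(*(j-r)[[1,0]]))
f=lambda x,y:((x-326)/3.3+350,y/3.3+150)
t1=w(f(628,232),257);t2=w(f(724,205),257);b1=w(f(626,365),249);b2=w(f(714,360),249)
print("tips",t1,t2,t1-t2,b1,b2, "prong yaw",[np.arctan2(*(b-t)[[1,0]]) for b,t in((b1,t1),(b2,t2))])
c=[w(f(*q),12) for q in((352,72),(560,30),(585,262),(388,310))]
print("plate",c,[np.linalg.norm(c[i]-c[i-1]) for i in range(4)],"yaw",np.arctan2(*(c[3]-c[0])[[1,0]]),np.arctan2(*(c[2]-c[1])[[1,0]]),np.arctan2(-(c[1]-c[0])[0],(c[1]-c[0])[1]))
y=np.arctan2(*(c[3]-c[0]+c[2]-c[1])[[1,0]]);u=np.array([np.cos(y),np.sin(y),0])
print("fork from tips",(t1+t2)/2+43*u,"from plate",sum(c)/4-15*u)
```

```text
jaw [606.6 -76.3   5. ] ring [397.2 -50.5   7. ] 211.06374339949505 yaw -0.12297510325878384
tips [526.5 190.4 257. ] [517.9 229.5 257. ] [  8.5 -39.1   0. ] [581.5 202.6 249. ] [582.8 242.7 249. ] prong yaw [np.float64(0.21691325818856377), np.float64(0.20019109287632242)]
plate [array([517.7, 147.3,  12. ]), array([493.7, 269.6,  12. ]), array([633.6, 299.8,  12. ]), array([658.4, 175.1,  12. ])] [np.float64(143.40472668730501), np.float64(124.62967102512361), np.float64(143.1055007778505), np.float64(127.1307970464771)] yaw 0.1951208865943049 0.21260031971877133 0.19336929171083964
fork from tips [564.3 218.7 257. ] from plate [561.2 219.9  12. ]
```

Emit:
carry_out([
  [[-29, -20, 0], [0, 0, 0], 0],
  [[-29, -20, 0], [0, 0, 0], 0],
  [[-29, -20, 0], [0, 0, 0], 0],
  [[-29, -20, 20], [0, 0, 0], 0],
  [[0, 0, 35], [0, 0, 0.047], 0],
  [[0, 0, 35], [0, 0, 0.047], 0],
  [[0, 0, 35], [0, 0, 0], 0],
  [[0, 0, 35], [0, 0, 0], 0],
  [[0, 0, 35], [0, 0, 0], 0],
  [[0, 0, 0], [0, 0, 0], 0],
])

```text
time: 3.65
tcp_pos: [613.5, -57.0, 224.4]
tool_rot: [0.156, 3.114, 0.002]
ft_force: [-1.0, -0.0, -1.5]
opening: 1.003
```

Run:
```python
from h import *
np.set_printoptions(precision=2,suppress=True)
P=camera_params("wrist");s=state();a=get_image("wrist");cv2.imwrite("pics/w2.png",a)
M=R.from_rotvec(s["tool_rot"]).as_matrix();print(s["tcp_pos"],M)
print("tcp px",proj("wrist",s["tcp_pos"],P),"jaw px",proj("wrist",[606.6,-76.3,5],P),proj("wrist",[397.2,-50.5,7],P))
```

```text
[613.55 -57.02 224.39] [[-0.99  0.1   0.02]
 [ 0.1   0.99 -0.  ]
 [-0.02  0.   -1.  ]]
tcp px [281.13 269.87] jaw px [263.96 175.39] [267.27  -2.65]
```

View pics/w2.png

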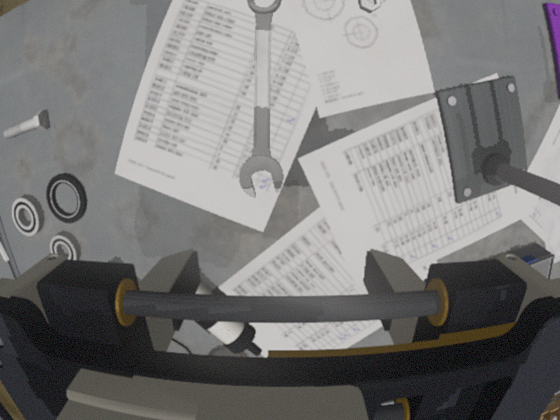

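Closer view: the head spans columns 238 to 284, with its centre at about (261.5,174) and the tips of the horns at row 197. That is close to the predicted (264,175).

Run:
```python
from h import *
np.set_printoptions(precision=3,suppress=True)
P=camera_params("wrist");s=state();M=R.from_rotvec(s["tool_rot"]).as_matrix()
g=cv2.cvtColor(cv2.imread("pics/w2.png"),6)
a=cv2.imread("pics/w2.png");cv2.imwrite("pics/w2c.png",cv2.resize(a[130:210,215:305],None,fx=7,fy=7,interpolation=2))
for p in((261.5,174),(238,172),(284,172)):print(onz("wrist",p,7,P))
j=onz("wrist",(261.5,174),7,P)
r=onz("wrist",(263.5,1),7,P);d=j-r;print("yaw",np.arctan2(d[1],d[0]),np.linalg.norm(d),"tool y yaw",np.arctan2(-M[0,1],M[1,1]))
print(M.T@(j-s["tcp_pos"]))
for l in("spanner_jaw",):print([(x["conf"],x["point"],onz("wrist",x["point"],5,P)) for x in spot_point(l,"wrist")])
```

```text
[607.717 -79.52    7.   ]
[ 602.257 -107.08     7.   ]
[608.048 -52.788   7.   ]
yaw -0.1161279154376614 206.1420663233552 tool y yaw -0.10004982637163995
[ 11.402 -23.335 221.238]
[(0.64, [261.2, 179.9], array([615.278, -80.88 ,   5.   ]))]
```

View pics/w2c.png

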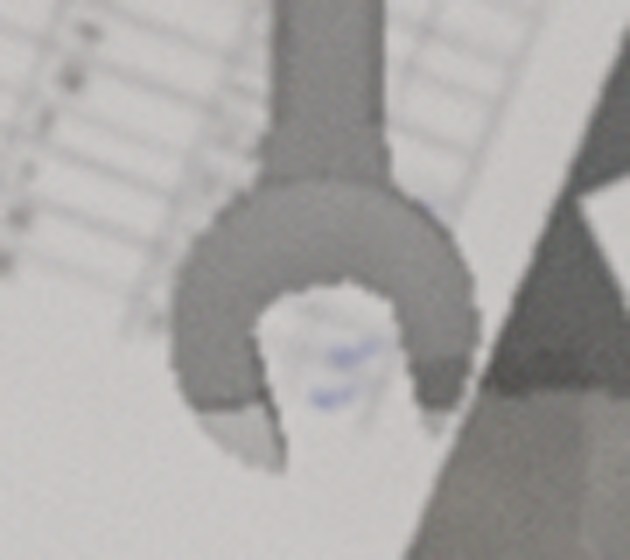

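Crop: the head edges are at 172 and 478, the horn tip at row 470 and the neck at row 183. So the jaw point is at about (261.4,177), which is roughly (610.5,-79.5).

Emit:
carry_out([
  [[1, -22, 20], [0, 0.02, 0.017], 0],
  [[0, 0, 30], [0, 0, 0], 0],
  [[0, 0, 30], [0, 0, 0], 0],
  [[0, 0, 30], [0, 0, 0], 0],
  [[0, 0, 30], [0, 0, 0], 0],
  [[0, 0, 20], [0, 0, 0], 0],
  [[0, 0, 10], [0, 0, 0], 0],
  [[0, 0, 0], [0, 0, 0], 0],
])

```text
time: 4.42
tcp_pos: [638.4, -80.3, 90.1]
tool_rot: [0.168, 3.068, -0.016]
ft_force: [0.3, 0.4, 0.1]
opening: 1.003
```

Run:
```python
from h import *
np.set_printoptions(precision=3,suppress=True)
s=state();M=R.from_rotvec(s["tool_rot"]).as_matrix();print(s["tcp_pos"],M,M.T@(np.array([610.5,-79.5,2])-s["tcp_pos"]))
```

```text
[638.443 -80.269  90.061] [[-0.992  0.109  0.068]
 [ 0.109  0.994 -0.014]
 [-0.069 -0.006 -0.998]] [33.913 -1.733 85.924]
```

Emit:
carry_out([
  [[17, -1, 5], [-0.007, 0.035, 0], 0],
  [[17, -1, 5], [-0.007, 0.034, 0], 0],
  [[0, 0, 0], [0, 0, 0], 0],
  [[0, 0, 0], [0, 0, 0], 0],
])

```text
time: 4.75
tcp_pos: [606.1, -78.7, 85.9]
tool_rot: [0.168, 3.131, 0.011]
ft_force: [0.2, 0.2, 0.1]
opening: 0.997
```

```bash
cat > st.py <<'E'
from h import *
import sys
np.set_printoptions(precision=3,suppress=True)
s=state();M=R.from_rotvec(s["tool_rot"]).as_matrix();t=np.array([float(v) for v in sys.argv[1:4]]);a=float(sys.argv[4])
G=np.array([[-np.cos(a),-np.sin(a),0],[-np.sin(a),np.cos(a),0],[0,0,-1]])
print("tcp",s["tcp_pos"],"open",s["opening"],"F",s["ft_force"],"t",s["time"],"\nshift",M.T@(t-s["tcp_pos"]),"turn",R.from_matrix(M.T@G).as_rotvec())
E
python3 st.py 610.5 -79.5 2 -.117
```

```text
tcp [606.068 -78.67   85.905] open 0.997152489232602 F [0.192 0.187 0.114] t 4.75 
shift [-4.011 -0.974 83.925] turn [0.007 0.006 0.01 ]
```

Emit:
carry_out([
  [[0, 0, 14], [0.007, 0.006, 0.01], 0],
  [[0, 0, 14], [0, 0.005, 0], 0],
  [[0, 0, 14], [0, 0.005, 0], 0],
  [[0, 0, 14], [0, 0.005, 0], 0],
  [[0, 0, 12], [0, 0, 0], 0],
  [[0, 0, 0], [0, 0, 0], 0],
])

```text
time: 5.25
tcp_pos: [606.7, -79.0, 12.3]
tool_rot: [-0.186, -3.122, -0.0]
ft_force: [-0.9, 0.2, -0.5]
opening: 1.002
```

```bash
python3 st.py 610.5 -79.5 2 -.117
python3 - <<'E'
from h import *
P=camera_params("wrist");a=get_image("wrist");cv2.imwrite("pics/w3.png",a);cv2.imwrite("pics/s3.png",get_image("side"))
b=cv2.imread("pics/s3.png");print(proj("wrist",[610.5,-79.5,5],P),proj("side",[610.5,-79.5,5]))
C=np.zeros((420,800,3),np.uint8);C[:,:420]=a[:,70:490];C[:380,420:]=cv2.resize(b[200:300,280:380],(380,380),interpolation=2);cv2.imwrite("pics/c3.png",C)
E
```

```text
tcp [606.695 -78.962  12.292] open 1.0022446746111395 F [-0.862  0.219 -0.526] t 5.25 
shift [-3.989 -0.074 10.236] turn [-0.001 -0.014 -0.002]
[280.97380257 270.23437289] [324.79179253 257.22613265]
```

View pics/c3.png

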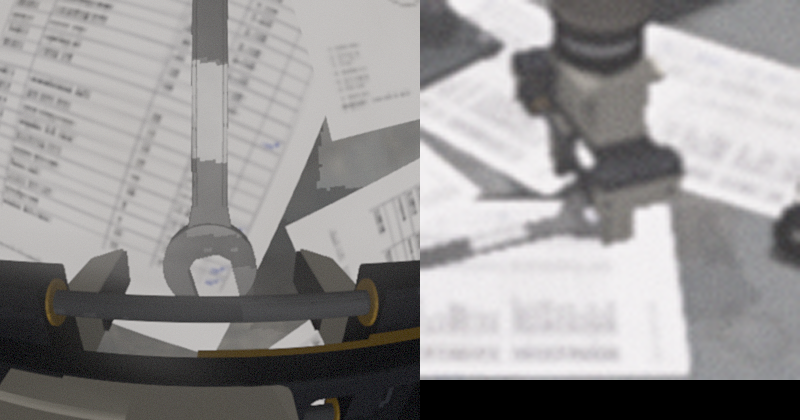

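Pictures: the head spans 163–257 in the crop, so its centre is at 280 in the full image, on the tool's centre line. The neck at row 222 puts the jaw point near row 268, with 270 predicted. Next I lower the last 10 mm and close on it.

Emit:
carry_out([
  [[-4, 0, 5], [0, -0.014, 0], 0],
  [[0, 0, 4], [0, 0, 0], 0],
  [[0, 0, 1], [0, 0, 0], 0],
  [[0, 0, 0], [0, 0, 0], 0],
])

```text
time: 5.68
tcp_pos: [613.5, -80.0, 4.7]
tool_rot: [0.186, 3.129, -0.003]
ft_force: [-0.3, -0.4, -0.3]
opening: 0.999
```

```bash
python3 st.py 610.5 -79.5 1.5 -.117
```

```text
tcp [613.542 -80.018   4.693] open 0.9988681544651541 F [-0.27  -0.429 -0.338] t 5.6833 
shift [3.104 0.159 3.171] turn [-0.002  0.007 -0.002]
```

Emit:
carry_out([
  [[2, 0, 3], [0, 0, 0], 0],
  [[0, 0, 0], [0, 0, 0], 0],
  [[0, 0, 0], [0, 0, 0], 0.2],
  [[0, 0, 0], [0, 0, 0], 0.4],
  [[0, 0, 0], [0, 0, 0], 1],
  [[0, 0, 0], [0, 0, 0], 1],
  [[0, 0, 0], [0, 0, 0], 1],
  [[0, 0, 0], [0, 0, 0], 1],
  [[0, 0, 0], [0, 0, 0], 1],
  [[0, 0, 0], [0, 0, 0], 1],
], squeeze=60)

```text
time: 6.52
tcp_pos: [612.3, -80.1, 3.2]
tool_rot: [0.186, 3.126, -0.004]
ft_force: [0.5, 0.3, 0.4]
opening: 0.545
```

```bash
python3 st.py 610.5 -79.5 1.5 -.117
```

```text
tcp [612.313 -80.082   3.176] open 0.5452519409410985 F [0.457 0.265 0.383] t 6.5167 
shift [1.886 0.366 1.656] turn [-0.002  0.01  -0.002]
```

Opening is 50 mm, so it has hold of the head. I'll lift gently.

Emit:
carry_out([
  [[0, 0, -6], [0, 0, 0], 1],
  [[0, 0, -12], [0, 0, 0], 1],
  [[0, 0, -18], [0, 0, 0], 1],
  [[0, 0, -18], [0, 0, 0], 1],
  [[0, 0, -18], [0, 0, 0], 1],
  [[0, 0, -18], [0, 0, 0], 1],
  [[0, 0, -18], [0, 0, 0], 1],
  [[0, 0, -18], [0, 0, 0], 1],
  [[0, 0, -10], [0, 0, 0], 1],
  [[0, 0, 0], [0, 0, 0], 1],
])

```text
time: 7.35
tcp_pos: [609.4, -79.0, 149.6]
tool_rot: [0.186, 3.129, -0.003]
ft_force: [-0.5, -0.2, -2.6]
opening: 0.54
```

```bash
python3 st.py 600 -79.5 320 -.117
```

```text
tcp [609.391 -79.046 149.551] open 0.5402223843976278 F [-0.484 -0.167 -2.557] t 7.35 
shift [   7.975   -1.796 -170.512] turn [-0.001  0.008 -0.002]
```

Emit:
carry_out([
  [[0, 0, -15], [0, 0, 0], 1],
  [[0, 0, -20], [0, 0, 0], 1],
  [[0, 0, -20], [0, 0, 0], 1],
  [[0, 0, -20], [0, 0, 0], 1],
  [[0, 0, -20], [0, 0, 0], 1],
  [[0, 0, -20], [0, 0, 0], 1],
  [[0, 0, -20], [0, 0, 0], 1],
  [[0, 0, -20], [0, 0, 0], 1],
  [[0, 0, -15], [0, 0, 0], 1],
  [[0, 0, 0], [0, 0, 0], 1],
])

```text
time: 8.18
tcp_pos: [604.3, -77.6, 318.0]
tool_rot: [-0.186, -3.126, -0.003]
ft_force: [-0.8, -0.2, -1.2]
opening: 0.539
```

```bash
python3 st.py 600 -79.5 330 -.117
python3 - <<'E'
from h import *
cv2.imwrite("pics/s4.png",get_image("side"));P=camera_params("wrist");cv2.imwrite("pics/w4.png",get_image("wrist"))
E
```

```text
tcp [604.269 -77.632 318.025] open 0.5393936074504434 F [-0.825 -0.203 -1.226] t 8.1833 
shift [  4.139  -2.345 -11.936] turn [ 0.001 -0.01  -0.002]
```

View pics/s4.png

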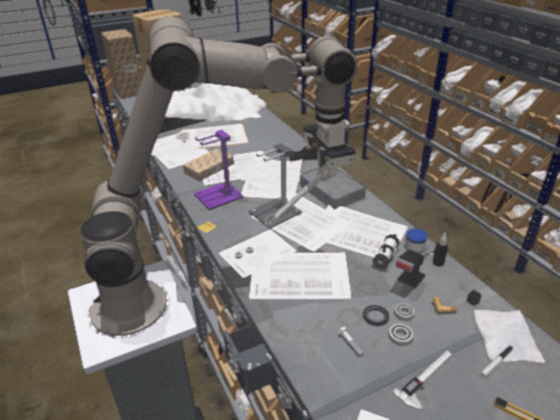

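The spanner is held and its ring end droops part-way, at about (282,215). Now I ease the grip in stages, using the wrist moment to show the angle.

Emit:
carry_out([
  [[2, 0, -10], [0, 0, 0], 1],
  [[0, 0, 0], [0, 0, 0], 1],
  [[0, 0, 0], [0, 0, 0], 1],
  [[0, 0, 0], [0, 0, 0], 1],
], squeeze=40)

```text
time: 8.62
tcp_pos: [599.8, -76.8, 319.9]
tool_rot: [-0.185, -3.112, -0.007]
ft_force: [0.4, 0.1, -3.7]
opening: 0.545
```

```bash
python3 st.py 600 -79.5 330 -.117;python3 -c "
from cell import *;print(state()['ft_torque'],state()['ft_force'])"
```

```text
tcp [599.825 -76.836 319.919] open 0.5445472121943128 F [ 0.426  0.054 -3.684] t 8.6167 
shift [ -0.242  -2.592 -10.098] turn [ 0.003 -0.025 -0.002]
[ 0.00716439 -0.26508768 -0.02119042] [ 0.42578139  0.05383354 -3.68423566]
```

Emit:
carry_out([
  [[0, 0, 0], [0, 0, 0], 1],
  [[0, 0, 0], [0, 0, 0], 1],
  [[0, 0, 0], [0, 0, 0], 1],
  [[0, 0, 0], [0, 0, 0], 1],
  [[0, 0, 0], [0, 0, 0], 1],
  [[0, 0, 0], [0, 0, 0], 1],
], squeeze=25)

```text
time: 9.12
tcp_pos: [599.2, -76.7, 317.6]
tool_rot: [-0.185, -3.107, -0.009]
ft_force: [-0.7, 0.1, -2.9]
opening: 0.555
```

```bash
python3 -c "
from cell import *;print(state()['ft_torque'],state()['ft_force'])"
```

```text
[ 0.05321588 -0.13947455  0.01632453] [-0.73796351  0.13955224 -2.94685628]
```

Emit:
carry_out([
  [[0, 0, 0], [0, 0, 0], 1],
  [[0, 0, 0], [0, 0, 0], 1],
  [[0, 0, 0], [0, 0, 0], 1],
  [[0, 0, 0], [0, 0, 0], 1],
  [[0, 0, 0], [0, 0, 0], 1],
  [[0, 0, 0], [0, 0, 0], 1],
  [[0, 0, 0], [0, 0, 0], 1],
  [[0, 0, 0], [0, 0, 0], 1],
], squeeze=15)

```text
time: 9.78
tcp_pos: [599.1, -76.7, 317.8]
tool_rot: [-0.185, -3.107, -0.009]
ft_force: [0.3, 1.0, -3.5]
opening: 0.56
```

```bash
python3 -c "
from cell import *;print(state()['ft_torque'],state()['ft_force'])"
```

```text
[ 0.04484601 -0.04565717 -0.07243743] [ 0.28932382  1.03617278 -3.54545068]
```

Emit:
carry_out([
  [[0, 0, 0], [0, 0, 0], 1],
  [[0, 0, 0], [0, 0, 0], 1],
  [[0, 0, 0], [0, 0, 0], 1],
  [[0, 0, 0], [0, 0, 0], 1],
  [[0, 0, 0], [0, 0, 0], 1],
  [[0, 0, 0], [0, 0, 0], 1],
  [[0, 0, 0], [0, 0, 0], 1],
  [[0, 0, 0], [0, 0, 0], 1],
  [[0, 0, 0], [0, 0, 0], 1],
  [[0, 0, 0], [0, 0, 0], 1],
], squeeze=9)

```text
time: 10.62
tcp_pos: [599.1, -76.7, 317.8]
tool_rot: [-0.185, -3.107, -0.009]
ft_force: [0.4, 0.3, -2.5]
opening: 0.561
```

```bash
python3 st.py 600 -79.5 330 -.117
python3 - <<'E'
from h import *
print(state()['ft_torque'],state()['ft_force'])
a=get_image("side");P=camera_params("wrist");b=get_image("wrist");cv2.imwrite("pics/s5.png",a);cv2.imwrite("pics/w5.png",b)
C=np.zeros((420,800,3),np.uint8);C[:,:420]=b[:,70:490];C[:,420:]=cv2.resize(a[110:276,250:400],(380,420),interpolation=2);cv2.imwrite("pics/c5.png",C)
E
```

```text
tcp [599.091 -76.656 317.793] open 0.5613922984743075 F [ 0.419  0.279 -2.503] t 10.6167 
shift [ -0.886  -2.67  -12.248] turn [ 0.004 -0.029 -0.002]
[-0.01950755 -0.13193873  0.03680309] [ 0.41912288  0.27900719 -2.50302245]
```

View pics/c5.png

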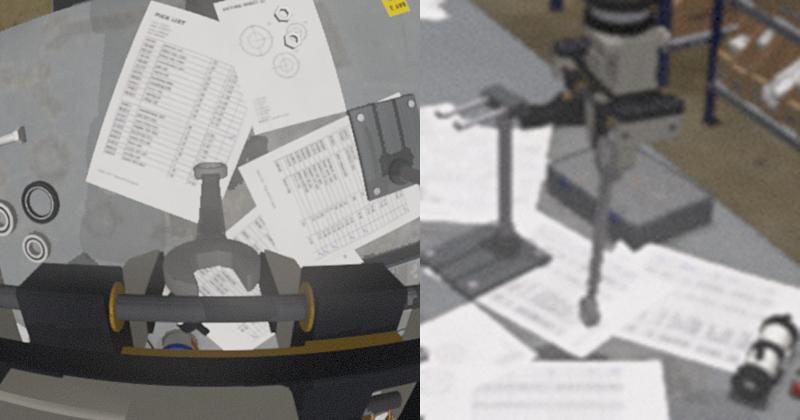

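It hangs nearly plumb. In the wrist view the ring end is at about (280,171). I'll work out the tilt that remains.

Run:
```python
from h import *
np.set_printoptions(precision=2,suppress=True)
P=camera_params("wrist");s=state();M=R.from_rotvec(s["tool_rot"]).as_matrix()
j=s["tcp_pos"]-2*M[:,2]; d=np.array([np.cos(-.117),np.sin(-.117),0])
for t in(-10,-6,-3,0,3):
  a=np.radians(t);print(t,proj("wrist",j+212*(d*np.sin(a)+[0,0,-np.cos(a)]),P),proj("wrist",j+232*(d*np.sin(a)+[0,0,-np.cos(a)]),P), proj("side",j+212*(d*np.sin(a)+[0,0,-np.cos(a)])))
b=cv2.imread("pics/w5.png");print(s["tool_rot"])
print([x for x in spot_point("spanner_ring","wrist")][:2],[x for x in spot_point("spanner_ring","side")][:2])
```

```text
-10 [280.46 159.36] [280.44 154.66] [311.23 234.16]
-6 [280.5  171.87] [280.47 167.72] [315.61 233.62]
-3 [280.53 181.24] [280.5  177.49] [318.9  233.04]
0 [280.55 190.59] [280.53 187.25] [322.19 232.31]
3 [280.58 199.94] [280.56 196.99] [325.48 231.44]
[-0.18 -3.11 -0.01]
[{'point': [278.9, 172.6], 'conf': 0.59}] [{'point': [318.8, 232.4], 'conf': 0.94}]
```

About 4–5° is left. I'll ease a little more, with care.

Emit:
carry_out([
  [[0, 0, 0], [0, 0, 0], 1],
  [[0, 0, 0], [0, 0, 0], 1],
  [[0, 0, 0], [0, 0, 0], 1],
  [[0, 0, 0], [0, 0, 0], 1],
  [[0, 0, 0], [0, 0, 0], 1],
  [[0, 0, 0], [0, 0, 0], 1],
], squeeze=6)

```text
time: 11.32
tcp_pos: [599.1, -76.7, 317.8]
tool_rot: [-0.185, -3.107, -0.009]
ft_force: [0.3, -0.1, -2.7]
opening: 0.56
```

Run:
```python
from h import *
print(state()["ft_force"],state()["opening"])
b=get_image("wrist");cv2.imwrite("pics/w6.png",b);get_image("side")
a=cv2.imread("pics/w5.png")
print([(x["point"],x["conf"]) for c in("wrist","side") for x in spot_point("spanner_ring",c)[:2]],cv2.absdiff(a,b)[150:250,250:310].mean())
```

```text
[ 0.25095262 -0.11676181 -2.66742258] 0.5604923700837667
[([278.7, 179.1], 0.87), ([318.4, 232.6], 0.74)] 6.991833333333333
```

Tilt is now about 3° and steady. I'll clamp at 60 N, level the tool and carry it to the front of the fork.

Emit:
carry_out([
  [[0, 0, 0], [0, 0, 0], 1],
  [[0, 0, 0], [0, 0, 0], 1],
  [[0, 0, 0], [0, 0, 0], 1],
  [[0, 0, 0], [0, 0, 0], 1],
  [[0, 0, 0], [0, -0.015, 0], 1],
  [[0, 0, 0], [0, -0.015, 0], 1],
  [[0, 0, 0], [0, -0.015, 0], 1],
  [[0, 0, 0], [0, 0, 0], 1],
], squeeze=60)

```text
time: 12.18
tcp_pos: [599.1, -76.6, 317.6]
tool_rot: [0.185, 3.116, 0.004]
ft_force: [0.3, -0.8, -3.5]
opening: 0.541
```

Emit:
carry_out([
  [[7, 10, 0], [0, 0, 0], 1],
  [[15, 21, 0], [0, 0, -0.03], 1],
  [[15, 21, 0], [0, 0, -0.03], 1],
  [[15, 21, 0], [0, 0, -0.03], 1],
  [[15, 21, 0], [0, 0, -0.03], 1],
  [[15, 21, 0], [0, 0, -0.03], 1],
  [[15, 21, 0], [0, 0, -0.03], 1],
  [[15, 21, 0], [0, 0, -0.03], 1],
  [[10, 15, 0], [0, 0, -0.03], 1],
  [[0, 0, 0], [0, 0, 0], 1],
])

```text
time: 13.02
tcp_pos: [469.5, 109.3, 314.9]
tool_rot: [-0.203, 3.114, 0.005]
ft_force: [0.5, 0.1, -2.8]
opening: 0.541
```

```bash
python3 st.py 451 196 310 .2
```

```text
tcp [469.496 109.287 314.91 ] open 0.5414961974712529 F [ 0.549  0.086 -2.752] t 13.0167 
shift [ 7.165 88.373  4.93 ] turn [ 0.001  0.021 -0.07 ]
```

Emit:
carry_out([
  [[3, 17, 1], [0, 0, -0.02], 1],
  [[3, 18, 1], [0, 0, -0.03], 1],
  [[3, 18, 1], [0, 0, -0.02], 1],
  [[3, 18, 1], [0, 0, 0], 1],
  [[0, 10, 1], [0, 0, 0], 1],
  [[0, 6, 0], [0, 0, 0], 1],
  [[0, 0, 0], [0, 0, 0], 1],
  [[0, 0, 0], [0, 0, 0], 1],
])

```text
time: 13.68
tcp_pos: [439.3, 197.4, 311.3]
tool_rot: [-0.317, 3.1, 0.003]
ft_force: [-0.1, -0.4, -3.4]
opening: 0.543
```

```bash
python3 st.py 451 196 310 .2
python3 - <<'E'
from h import *
np.set_printoptions(precision=1,suppress=True)
P=camera_params("wrist");b=get_image("wrist");a=get_image("side");cv2.imwrite("pics/w7.png",b);cv2.imwrite("pics/s7.png",a)
print([(x["point"],x["conf"],onz("wrist",x["point"],245,P)) for x in spot_point("fork","wrist")[:2]],[(x["point"],x["conf"]) for x in spot_point("spanner_ring","wrist")[:2]])
F=np.array([563.5,218,245]);u=np.array([.98,.199,0]);v=np.array([-.199,.98,0])
for q in(F-43*u+20*v+[0,0,12],F-43*u-20*v+[0,0,12],F+41*u+20*v,F+41*u-20*v):
  p=proj("wrist",q,P);print(p)
C=np.zeros((420,800,3),np.uint8);C[:,:440]=b[:,60:500];C[:,440:]=cv2.resize(a[110:250,220:340],(360,420),interpolation=2);cv2.imwrite("pics/c7.png",C)
E
```

```text
tcp [439.342 197.439 311.289] open 0.5431970703057322 F [-0.089 -0.441 -3.441] t 13.6833 
shift [-11.089  -3.765   1.582] turn [-0.001  0.026  0.004]
[([272.1, 353.1], 0.84, array([563.7, 214.9, 245. ])), ([520.2, 250.1], 0.82, array([420.5, 422.2, 245. ]))] [([282.8, 175.0], 0.68), ([278.0, 244.4], 0.26)]
[299.6 325.8]
[250.3 325.4]
[296.1 382.1]
[255.6 381.8]
```

View pics/c7.png

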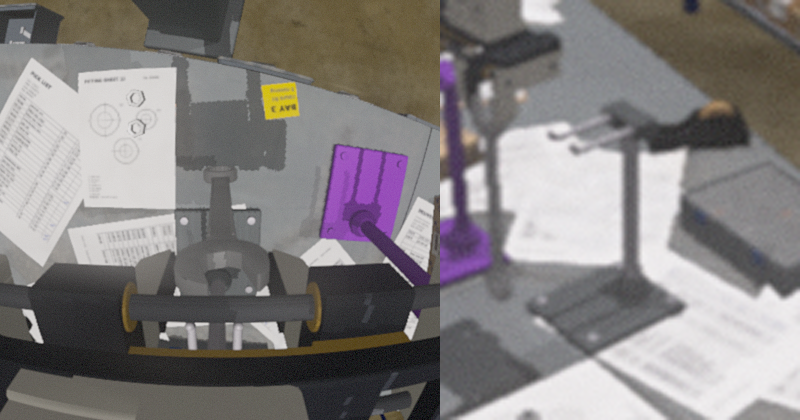

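Wrist view: the prong tips show at full-image columns of about 252 and 298 near row 335, close to the predicted 250 and 300. The spanner hangs on the centre line. I'll measure the prong columns precisely before entering.

Run:
```python
from h import *
np.set_printoptions(precision=1,suppress=True)
P=camera_params("wrist");b=cv2.cvtColor(cv2.imread("pics/w7.png"),6);u=np.array([.98,.199]);v=np.array([-.199,.98])
for r in(328,333,338,343):print(r,b[r,240:310].tolist())
for r in(333,338,343):
  g=b[r].astype(float);print(r,[(onz("wrist",(c,r),249,P)[:2]-[563.5,218])@np.array([u,v]).T for c in(252,298)])
```

```text
328 [141, 145, 139, 145, 142, 149, 168, 181, 195, 198, 189, 173, 161, 147, 137, 127, 134, 141, 142, 140, 145, 144, 145, 151, 147, 150, 150, 151, 122, 91, 79, 84, 84, 74, 82, 84, 80, 83, 84, 82, 77, 79, 77, 70, 82, 111, 141, 151, 149, 152, 150, 149, 139, 128, 148, 170, 183, 197, 203, 193, 181, 166, 151, 137, 140, 141, 138, 139, 140, 137]
333 [142, 141, 139, 136, 140, 137, 134, 139, 159, 175, 188, 191, 183, 175, 161, 141, 129, 143, 141, 148, 146, 147, 143, 141, 140, 144, 140, 134, 112, 85, 75, 85, 85, 81, 84, 78, 82, 83, 86, 81, 81, 76, 78, 79, 77, 106, 132, 145, 140, 135, 138, 132, 122, 132, 162, 178, 189, 189, 187, 179, 168, 145, 130, 141, 143, 146, 144, 145, 145, 142]
338 [84, 83, 89, 97, 97, 93, 95, 117, 159, 181, 186, 185, 186, 178, 166, 145, 116, 111, 131, 132, 134, 136, 138, 141, 140, 145, 137, 126, 104, 82, 79, 80, 76, 83, 86, 78, 82, 81, 81, 84, 77, 83, 77, 72, 79, 101, 136, 149, 149, 149, 148, 145, 130, 141, 166, 182, 191, 190, 187, 178, 166, 146, 139, 144, 140, 143, 147, 143, 139, 143]
343 [62, 67, 66, 65, 71, 64, 58, 93, 149, 175, 183, 187, 186, 182, 174, 152, 116, 71, 60, 64, 67, 65, 61, 60, 61, 59, 66, 69, 82, 77, 82, 82, 84, 80, 79, 78, 87, 84, 81, 74, 76, 75, 70, 76, 79, 73, 70, 67, 66, 68, 62, 60, 87, 136, 168, 183, 190, 189, 184, 178, 161, 129, 80, 67, 72, 77, 75, 74, 76, 77]
333 [array([-28.1, -20.5]), array([-28.4,  18.9])]
338 [array([-22.3, -20.8]), array([-22.6,  19. ])]
343 [array([-16.3, -21.1]), array([-16.7,  19.2])]
```

The prong midpoint is 1.3 mm to the right, so the fork is at about (563.8,216.7). I'll shift sideways and go half-way in at height.

Emit:
carry_out([
  [[0, -6, 0], [0, 0, 0], 1],
  [[0, 0, 0], [0, 0, 0], 1],
  [[-10, 0, 0], [0, 0, 0], 1],
  [[-10, 0, 0], [0, 0, 0], 1],
  [[-10, 0, 0], [0, 0, 0], 1],
  [[-10, 0, 0], [0, 0, 0], 1],
  [[0, 0, 0], [0, 0, 0], 1],
  [[0, 0, 0], [0, 0, 0], 1],
])

```text
time: 14.55
tcp_pos: [486.5, 196.9, 312.1]
tool_rot: [-0.307, 3.099, 0.002]
ft_force: [-0.4, -0.4, -3.3]
opening: 0.538
```

```bash
python3 st.py 561.8 216.3 311 .2
```

```text
tcp [486.548 196.885 312.104] open 0.5376366122769768 F [-0.425 -0.433 -3.288] t 14.55 
shift [-77.541   4.257   3.226] turn [-0.001  0.027 -0.002]
```

Emit:
carry_out([
  [[0, 4, 1], [0, 0, 0], 1],
  [[0, 0, 0], [0, 0, 0], 1],
  [[-9, 0, 0], [0, 0, 0], 1],
  [[-9, 0, 0], [0, 0, 0], 1],
  [[-9, 0, 0], [0, 0, 0], 1],
  [[0, 0, 0], [0, 0, 0], 1],
  [[0, 0, 0], [0, 0, 0], 1],
])

```text
time: 15.13
tcp_pos: [514.5, 207.4, 311.6]
tool_rot: [-0.308, 3.099, 0.002]
ft_force: [-0.4, -0.2, -2.7]
opening: 0.54
```

```bash
python3 st.py 561.8 216.3 311 .2
```

```text
tcp [514.453 207.376 311.641] open 0.5403924995364945 F [-0.386 -0.21  -2.678] t 15.1333 
shift [-48.142  -0.582   1.953] turn [-0.001  0.027 -0.002]
```

Emit:
carry_out([
  [[-9, -0.5, 0], [0, 0, 0], 1],
  [[-9, 0, 0], [0, 0, 0], 1],
  [[-9, 0, 0], [0, 0, 0], 1],
  [[-9, 0, 0], [0, 0, 0], 1],
  [[-5, 0, 0], [0, 0, 0], 1],
  [[0, 0, 0], [0, 0, 0], 1],
  [[0, 0, 0], [0, 0, 0], 1],
])

```text
time: 15.72
tcp_pos: [555.0, 215.2, 312.5]
tool_rot: [-0.309, 3.101, 0.002]
ft_force: [-0.2, 0.4, -3.2]
opening: 0.545
```

```bash
python3 st.py 561.8 216.3 268 .2
python3 - <<'E'
from h import *
P=camera_params("wrist");b=get_image("wrist");cv2.imwrite("pics/w8.png",b);cv2.imwrite("pics/s8.png",get_image("side"))
F=np.array([563.8,216.7,249]);u=np.array([.98,.199,0]);v=np.array([-.199,.98,0])
print([proj("wrist",F-43*u+k*v+[0,0,8],P).round(1) for k in(20,-20)],[(x["point"],x["conf"]) for x in spot_point("spanner_ring","wrist")[:2]])
s=state();M=R.from_rotvec(s["tool_rot"]).as_matrix();print([proj("wrist",s["tcp_pos"]-[0,0,z],P).round(1) for z in(66,100,210)])
g=cv2.cvtColor(b,6)
for r in(225,235,245):print(r,g[r,235:325:2].tolist())
E
```

```text
tcp [555.049 215.153 312.549] open 0.5446881755725691 F [-0.177  0.372 -3.239] t 15.7167 
shift [-5.736 -0.147 44.705] turn [-0.001  0.025 -0.001]
[array([310.2, 184. ]), array([250.4, 184.1])] [([280.8, 178.1], 0.6)]
[array([280.9, 225.7]), array([281. , 210.9]), array([281.2, 180.7])]
225 [202, 215, 207, 112, 109, 133, 173, 128, 117, 115, 108, 107, 96, 110, 106, 117, 116, 103, 89, 92, 87, 94, 100, 93, 91, 94, 90, 89, 96, 93, 116, 115, 113, 112, 105, 110, 115, 117, 108, 129, 184, 172, 130, 117, 116]
235 [201, 193, 200, 198, 198, 197, 197, 177, 112, 122, 114, 117, 151, 186, 188, 204, 139, 111, 99, 92, 90, 96, 95, 87, 94, 93, 90, 93, 94, 100, 157, 215, 214, 214, 140, 108, 117, 115, 101, 163, 214, 213, 213, 214, 214]
245 [207, 210, 195, 208, 208, 197, 208, 180, 107, 102, 104, 100, 100, 98, 96, 97, 96, 94, 93, 99, 94, 93, 98, 99, 97, 94, 97, 96, 100, 98, 96, 100, 91, 92, 96, 92, 96, 94, 90, 90, 103, 156, 198, 212, 212]
```

Numbers in the newest wrist picture: the shank is centred at column 281 and the prongs at about 254.5 and 308, so the midpoint is 281. I'll lower now.

Emit:
carry_out([
  [[-3, 0, 6], [0, 0, 0], 1],
  [[0, 0, 7], [0, 0, 0], 1],
  [[0, 0, 7], [0, 0, 0], 1],
  [[0, 0, 7], [0, 0, 0], 1],
  [[0, 0, 6], [0, 0, 0], 1],
  [[0, 0, 0], [0, 0, 0], 1],
  [[0, 0, 0], [0, 0, 0], 1],
])

```text
time: 16.45
tcp_pos: [557.3, 215.7, 275.7]
tool_rot: [-0.31, 3.103, 0.001]
ft_force: [-0.4, 0.2, -3.1]
opening: 0.543
```

```bash
python3 st.py 561.8 216.3 266 .2
```

```text
tcp [557.266 215.698 275.666] open 0.5429383795120651 F [-0.366  0.174 -3.068] t 16.45 
shift [-4.34  -0.293  9.769] turn [-0.001  0.023 -0.001]
```

Emit:
carry_out([
  [[0, 0, 3], [0, 0, 0], 1],
  [[0, 0, 2], [0, 0, 0], 1],
  [[0, 0, 2], [0, 0, 0], 1],
  [[0, 0, 0], [0, 0, 0], 1],
  [[0, 0, 0], [0, 0, 0], 1],
])

```text
time: 16.87
tcp_pos: [557.7, 215.8, 268.4]
tool_rot: [-0.31, 3.102, 0.002]
ft_force: [-0.1, 0.0, -2.9]
opening: 0.54
```

```bash
python3 st.py 561.8 216.3 266 .2
```

```text
tcp [557.697 215.788 268.38 ] open 0.5399074388448887 F [-0.144  0.032 -2.863] t 16.8667 
shift [-4.066 -0.307  2.478] turn [-0.001  0.024 -0.001]
```

Emit:
carry_out([
  [[0, 0, 1.5], [0, 0, 0], 1],
  [[0, 0, 0], [0, 0, 0], 1],
  [[0, 0, 0], [0, 0, 0], 1],
])

```text
time: 17.12
tcp_pos: [558.0, 215.9, 267.2]
tool_rot: [-0.31, 3.101, 0.002]
ft_force: [-0.7, 0.6, -3.1]
opening: 0.543
```

Emit:
carry_out([
  [[0, 0, 1.5], [0, 0, 0], 1],
  [[0, 0, 0], [0, 0, 0], 1],
  [[0, 0, 0], [0, 0, 0], 1],
])

```text
time: 17.37
tcp_pos: [558.3, 215.7, 266.6]
tool_rot: [-0.31, 3.099, 0.002]
ft_force: [-0.5, 0.1, -3.4]
opening: 0.542
```

Emit:
carry_out([
  [[0, 0, 1.5], [0, 0, 0], 1],
  [[0, 0, 0], [0, 0, 0], 1],
  [[0, 0, 0], [0, 0, 0], 1],
])

```text
time: 17.62
tcp_pos: [558.6, 215.7, 266.4]
tool_rot: [-0.309, 3.097, 0.002]
ft_force: [-1.0, -0.2, -1.9]
opening: 0.541
```

Emit:
carry_out([
  [[0, 0, 2], [0, 0, 0], 1],
  [[0, 0, 0], [0, 0, 0], 1],
  [[0, 0, 0], [0, 0, 0], 1],
])

```text
time: 17.87
tcp_pos: [558.9, 215.8, 266.3]
tool_rot: [-0.309, 3.095, 0.002]
ft_force: [-1.7, -0.1, -1.7]
opening: 0.543
```

Emit:
carry_out([
  [[0, 0, 2], [0, 0, 0], 1],
  [[0, 0, 0], [0, 0, 0], 1],
  [[0, 0, 0], [0, 0, 0], 1],
])

```text
time: 18.12
tcp_pos: [559.1, 215.9, 266.2]
tool_rot: [-0.309, 3.092, 0.003]
ft_force: [-1.3, -0.6, -0.4]
opening: 0.539
```

```bash
python3 st.py 561.8 216.3 265 .2
python3 - <<'E'
from h import *
P=camera_params("wrist");b=get_image("wrist");a=get_image("side");cv2.imwrite("pics/w9.png",b);cv2.imwrite("pics/s9.png",a)
print([(x["point"],x["conf"]) for x in spot_point("spanner_ring","wrist")[:2]],state()["ft_torque"])
s=state();print([proj("wrist",s["tcp_pos"]-[0,0,z],P).round(1) for z in(66,100,210)])
E
```

```text
tcp [559.147 215.855 266.239] open 0.539195980610057 F [-1.264 -0.628 -0.427] t 18.1167 
shift [-2.645 -0.087  1.33 ] turn [-0.002  0.034 -0.001]
[] [-0.1252828   0.41623576  0.02890252]
[array([280.8, 225.3]), array([281. , 210.3]), array([281.2, 179.3])]
```

z has stopped at 266.2, where 266 was expected, and the weight is off the wrist. The head is on the prongs, so I ease the grip, let it settle and open.

Emit:
carry_out([
  [[0, 0, 0], [0, 0, 0], 1],
  [[0, 0, 0], [0, 0, 0], 1],
  [[0, 0, 0], [0, 0, 0], 1],
  [[0, 0, 0], [0, 0, 0], 1],
  [[0, 0, 0], [0, 0, 0], 1],
  [[0, 0, 0], [0, 0, 0], 1],
], squeeze=5)

```text
time: 18.77
tcp_pos: [559.8, 216.0, 266.1]
tool_rot: [-0.309, 3.091, 0.003]
ft_force: [-1.8, -0.6, 1.8]
opening: 0.562
```

Emit:
carry_out([
  [[0, 0, 0], [0, 0, 0], 0.4],
  [[0, 0, 0], [0, 0, 0], 0.3],
  [[0, 0, 0], [0, 0, 0], 0.2],
  [[0, 0, 0], [0, 0, 0], 0.1],
  [[0, 0, 0], [0, 0, 0], 0],
  [[0, 0, 0], [0, 0, 0], 0],
  [[0, 0, 0], [0, 0, 0], 0],
  [[0, 0, 0], [0, 0, 0], 0],
  [[0, 0, 0], [0, 0, 0], 0],
])

```text
time: 19.52
tcp_pos: [560.3, 216.6, 265.0]
tool_rot: [-0.309, 3.091, 0.005]
ft_force: [0.2, -0.1, 0.8]
opening: 0.997
```

```bash
python3 st.py 559 215.9 266 .2
python3 - <<'E'
from h import *
P=camera_params("wrist");b=get_image("wrist");a=get_image("side");cv2.imwrite("pics/w10.png",b);cv2.imwrite("pics/s10.png",a)
for l in("spanner_ring","spanner_jaw"):print(l,[(x["point"],x["conf"]) for c in("wrist","side") for x in spot_point(l,c)[:2]])
for z in(268,56):print(proj("side",[560,216,z]),proj("wrist",[560,216,z],P))
E
```

```text
tcp [560.324 216.57  264.957] open 0.996958898342198 F [ 0.19 -0.06  0.77] t 19.5167 
shift [ 1.393 -0.396 -1.093] turn [-0.001  0.036 -0.001]
spanner_ring [([281.2, 173.6], 0.57), ([196.0, 36.4], 0.3), ([268.8, 204.1], 0.84)]
spanner_jaw [([280.4, 270.8], 0.77), ([267.3, 147.3], 0.7)]
[268.1384124  150.21360097] [279.48122106 271.82474997]
[270.20154877 203.23244938] [280.61362779 178.87890608]
```

The spanner stays hung: jaw and ring are within a few pixels of where they should be in both cameras. I'll withdraw straight up.

Emit:
carry_out([
  [[0, 0, -6], [0, 0, 0], 0],
  [[0, 0, -12], [0, 0, 0], 0],
  [[0, 0, -15], [0, 0, 0], 0],
  [[0, 0, -15], [0, 0, 0], 0],
  [[0, 0, -15], [0, 0, 0], 0],
  [[0, 0, -15], [0, 0, 0], 0],
  [[0, 0, -15], [0, 0, 0], 0],
  [[0, 0, -15], [0, 0, 0], 0],
  [[0, 0, -15], [0, 0, 0], 0],
  [[0, 0, 0], [0, 0, 0], 0],
])

```text
time: 20.65
tcp_pos: [554.9, 215.5, 396.9]
tool_rot: [-0.309, 3.091, 0.005]
ft_force: [-0.5, 0.1, 0.6]
opening: 0.999
```

Emit:
carry_out([
  [[20, -15, 0], [0, 0, 0], 0],
  [[20, -15, 0], [0, 0, 0], 0],
  [[20, -20, 0], [0, 0, 0], 0],
  [[20, -20, 0], [0, 0, 0], 0],
  [[15, -20, 0], [0, 0, 0], 0],
  [[0, -20, 0], [0, 0, 0], 0],
  [[0, 0, 0], [0, 0, 0], 0],
  [[0, 0, 0], [0, 0, 0], 0],
  [[0, 0, 0], [0, 0, 0], 0],
  [[0, 0, 0], [0, 0, 0], 0],
])

```text
time: 21.48
tcp_pos: [478.9, 86.0, 388.6]
tool_rot: [-0.312, 3.093, 0.006]
ft_force: [-0.6, -0.6, 0.3]
opening: 1.004
```

Run:
```python
from h import *
P=camera_params("wrist");b=get_image("wrist");a=get_image("side");t=get_image("top")
C=np.zeros((600,800,3),np.uint8);C[:315,:420]=cv2.resize(b,(420,315));C[:,420:]=cv2.resize(a[110:260,215:310],(380,600),interpolation=2);C[315:,:420]=cv2.resize(t[140:240,150:297],(420,285),interpolation=2);cv2.imwrite("pics/c11.png",C)
print(state()["ft_force"],state()["joint_velocities"])
for l in("spanner_ring","spanner_jaw"):print(l,[(x["point"],x["conf"]) for c in("side","top") for x in spot_point(l,c)[:2]])
for z in(268,56):print(proj("side",[560,216,z]),proj("top",[560,216,z]))
```

```text
[-0.27106132  0.70829816 -0.42609271] [-0.00172949 -0.00157665 -0.0008958  -0.00180303  0.00025338 -0.00223957]
spanner_ring [([269.0, 205.3], 0.79)]
spanner_jaw [([267.9, 150.7], 0.79)]
[268.1384124  150.21360097] [206.60727339 184.38051283]
[270.20154877 203.23244938] [216.7384487 191.5714383]
```

View pics/c11.png

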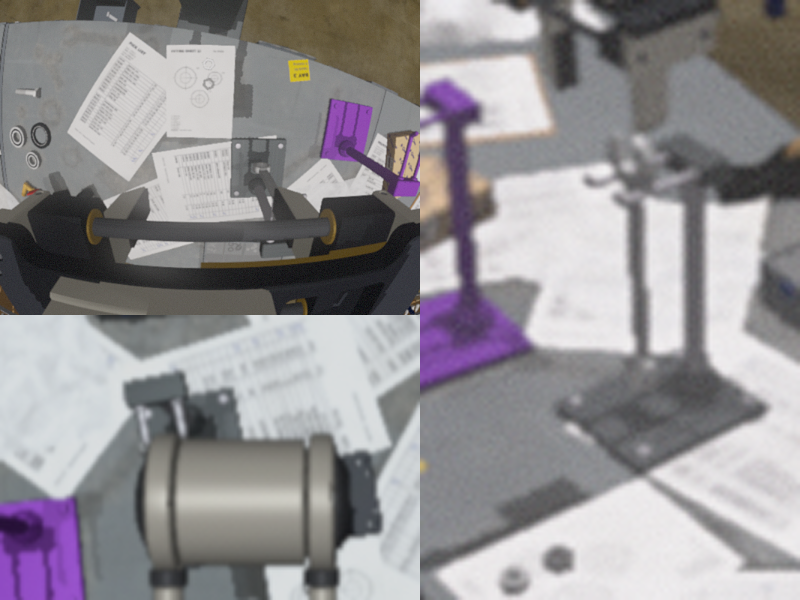

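The side view shows the jaw head resting across the two prongs of the dark stand, with the shank hanging straight between them. The nuts haven't moved and the gripper is clear.

```bash
python3 -c "
from cell import *
print(close_job())"
```

```text
the job is handed in; nothing more can be done
None
```

The spanner now hangs on the dark stand and the job is handed in, at about 22 s of the 64 s allowed. No verdict was reported.

- **Pick-up and swing:** I gripped the spanner across its jaw head at 60 N and lifted it until the finger tips were about 318 mm above the bench. I then eased the grip in stages from 40 N to 6 N. The spanner swung down to about 3° from plumb and I clamped it again at 60 N. Tilting the tool slightly took out most of the rest.
- **Hanging it up:** I brought the spanner in between the prongs and lowered it until the head took the weight. It touched at 266 mm tool height, as expected. I then let go and backed away.
- **Last checks:** In the side view the jaw was within 1 px of the expected hung position and the ring within about 2 px. The spanner hung straight, the gripper was clear and the wrist force was near zero.
- **What did not fully agree:** At about 9 N the two cameras put the tilt at roughly 3° and 5–6°. The top camera could not confirm the end result, because the arm blocked its view. I never measured the bolt, nuts or seal after the move. They looked undisturbed in the final pictures, and the robot made no contact with them.

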